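# Sort stirring bars by length into gauge cradles

## Robot

A 6-joint arm with a two-finger parallel gripper is mounted at the origin on a cart in front of the work surface, level with it; the furniture and walls round the work are solid. World frame = base frame: x ahead of the robot, y to its left, z up, the work surface at z = 0. Lengths are in m, angles in rad, forces in N, time in s.
With the tool pointing down it reaches from about 0.325 to 0.775 m from the base axis. Payload 5.5 kg.
Tool frame: the origin (TCP) lies between the finger pads; the fingertips stand 22 mm ahead of it and the grasp point (between the pads) lies 3 mm ahead of it; z points along the fingers, x is the direction in which the jaws open and shut, and the axes are right-handed (so a half turn about z gives the same grasp; the last joint's range is limited). The gripper opens to 85 mm and grips with 20 to 120 N. Pads are 22 mm wide; open, the fingers measure 114 mm over their backs; the gripper's body (76 mm by 85 mm) begins 54 mm behind the grasp point. The pads swing forward as they close: fully open they stand 13 mm farther back than shut.
Start: joints at [-1.296, 0.091, 1.231, -0, 1.82, -0.057], TCP at [0.195, -0.567, 0.253] pointing down, gripper open.
Joint ranges: [-2.87, 2.87], [-0.86, 2.18], [0.17, 2.46], [-1.51, 4.65], [0.06, 2.69], [-2.65, 2.65]. Speed limits (rad/s): [2.57, 2.57, 3.01, 3.14, 3.14, 3.14].

## Interface

Orientations are given as a rotation vector (axis times angle).
In Python, from cell import manip, vision gives the robot as it stands.
- The arm moves only by the tool servo_tool, never from a script. Its argument "steps" is a list of rows, each a list of 6 numbers: the shift along the tool's x, y, z in m, then the turn, a rotation vector about the tool's x, y, z in degrees. A call has 1 to 12 rows; each row shifts and turns the pose as measured when the row begins, along the tool's axes as they then stand; what a row does not reach is not made up. A row lasts 1/10 s, in which the tool goes at most 50 mm and 8.59 degrees, less where a joint would pass 70% of its speed; a pose out of reach is approached as far as the arm can. A call is refused whole if a number of a shift passes 0.05 or a number of a turn 8.59, either way. A call with a gripper value outside its range is refused whole. "hand" is the opening, from 0 (shut) to 1 (fully open), set as the call begins (left out, the last holds). The fingers move at their own pace and stop on an object; "force" is the grip in N (left out, the last holds). Time passes only in rows, so rows that do not move let the fingers close. It gives the time, the measured TCP pose, the force and the opening at its end, in the units of the state.
- manip.get_state(): the state, without advancing time (a new reading comes with each control period).
- vision.read_camera(name): name is "scene" or "side" or "wrist"; returns the picture (480x640x3 uint8, red, green, blue); there is no depth.
- vision.camera_params(name): a dict with "fov_y" (degrees; the focal length in pixels is half the picture's height over the tangent of half this angle, whatever the lens; pixels are square), "cx", "cy" (the principal point, pixels), "world_from_camera" (4x4, takes a point from camera to world coordinates); the wrist camera has in their place "mount" (4x4, takes a point from camera to tool coordinates, whose origin is the TCP and whose axes are the tool frame's). Camera axes: x right, y down, z forward; pixel columns grow to the right and rows downward; lengths in m; the calibration is good to about 2 mm. A picture is of the moment at which its call begins: read the wrist's pose just before it. camera_params takes no time and is no camera call.
- manip.hand_in(): hands the job in, once; it reports no verdict.
The state is a dict: "time": time; "joints": joint angles; "qvel": joint speeds; "tau": joint torques, N m; "eef_pos": TCP position; "tool_rot": TCP orientation; "ft_force": force on the tool from outside, world axes, zero at the start; "wrist_torque": the same for the moment, N m; "width": finger opening in m.
Only numpy, scipy, OpenCV 4.12 (cv2) and the standard library are available. Lean on these libraries where they do the work, as an engineer would, in place of code of your own. Each camera call takes 0.05 s, during which the arm holds its last target.

## Task

Sort the two dark octagonal stirring bars by length into the two grey gauge cradles: lay the short bar down flat in the cradle with the short slot, and the long bar flat in the cradle with the long slot. Each bar must end up lying on the floor of its slot, between the walls, and released.

Things in the scene. Friction and masses are not known exactly. Their poses are not given: they have to be found in the camera images.
- bar_short_mid (a point): centre of the short stirring bar: loose, dark grey, octagonal, 80 mm long, 16 mm across its flats (flats at the sides; it does not roll by itself), lying on the table; the long bar differs only in length. The point lies on its axis, half-way along and half-way up (8 mm above what it rests on). x runs along the bar, z up.
- bar_long_mid (a point): centre of the long stirring bar: loose, dark grey, octagonal, 110 mm long, 16 mm across its flats (flats at the sides; it does not roll by itself), lying on the table; the short bar differs only in length. The point lies on its axis, half-way along and half-way up (8 mm above what it rests on). x runs along the bar, z up.
- cradle_short_bed (a point): floor centre of the short slot, in a mid-grey plastic cradle 136 x 60 mm fixed to the table. Slot 96 mm long, 36 mm wide inside; floor 10 mm above the table, walls 10 mm higher, 8 mm thick: across both ends, and along the sides only for 19 mm from each end; the middle 58 mm of the sides is open for fingers. x along the slot, z up. For the 80 mm bar.
- cradle_long_bed (a point): floor centre of the long slot, in a mid-grey plastic cradle 166 x 60 mm fixed to the table. Slot 126 mm long, 36 mm wide inside; floor 10 mm above the table, walls 10 mm higher, 8 mm thick: across both ends, and along the sides only for 19 mm from each end; the middle 88 mm of the sides is open for fingers. x along the slot, z up. For the 110 mm bar.
Not all that is in view belongs to the job. Leave any yellow look-alike of the part that bears bar_long_mid alone.

How it is judged:
At the end, for the whole second after the job is handed in: Each bar lies in the slot of its own cradle: its centre within 12 mm of the slot's middle along the slot, within 14 mm across it and 4 to 12 mm above the slot's floor, and its axis within 0.3 rad of the slot's (x of bar_short_mid in the frame of cradle_short_bed between -0.012 and 0.012 m and y of bar_short_mid in the frame of cradle_short_bed between -0.014 and 0.014 m and z of bar_short_mid in the frame of cradle_short_bed between 0.004 and 0.012 m and angle between the x axis of bar_short_mid and the x axis of cradle_short_bed, either way round below 0.3 rad and x of bar_long_mid in the frame of cradle_long_bed between -0.012 and 0.012 m and y of bar_long_mid in the frame of cradle_long_bed between -0.014 and 0.014 m and z of bar_long_mid in the frame of cradle_long_bed between 0.004 and 0.012 m and angle between the x axis of bar_long_mid and the x axis of cradle_long_bed, either way round below 0.3 rad); the robot touches nothing.
It also fails if it takes over 53 s, if anything falls off the work surface, if the arm or the gripper's body presses on something with over 40 N, if the wrist force passes 120 N, or if a joint passes its speed limit or range.

## Working session

There is one attempt and no reset: what is moved stays moved. The work goes in short steps, Python scripts to look and compute and a tool call to move; the robot and the scene stay as the last step left them, time stands still between calls to the robot, and variables do not carry over. Pictures are saved under pics/ and viewed, and the job is handed in when it is done.

Besides the shell and the picture viewer there is one more tool, called after ">>>" as a command line: name --pt "numbers of a row" for each row, then --argument value for the rest. servo_tool: Moves the arm, as the interface text tells. Its arguments: {"type":"object","properties":{"steps":{"type":"array"},"hand":{"type":"number"},"force":{"type":"number"}},"required":["steps"]}

```bash
mkdir -p pics; ls; python3 - <<'E'
from cell import manip, vision
import cv2, numpy as np
np.set_printoptions(precision=4,suppress=True)
print(manip.get_state())
for n in ["scene","side","wrist"]:
    im=vision.read_camera(n); cv2.imwrite(f"pics/{n}0.png",im[:,:,::-1]); print(n,vision.camera_params(n))
E
```

```text
pics
{'time': 0.0, 'joints': array([-1.2957,  0.0919,  1.2319, -0.    ,  1.8198, -0.0567]), 'qvel': array([-0.0012,  0.0018, -0.0003,  0.0007,  0.0008, -0.0009]), 'tau': array([ -0.0003, -45.873 , -41.8025,   0.0001,   0.0115,   0.    ]), 'eef_pos': array([ 0.1954, -0.567 ,  0.2521]), 'tool_rot': array([-2.5568,  1.8234,  0.0024]), 'ft_force': array([-0.4622, -0.4201, -0.22  ]), 'wrist_torque': array([ 0.0162,  0.0246, -0.0041]), 'width': 0.08553489653471937}
scene {'fov_y': 54.477873085357544, 'cx': 314.94755260085947, 'cy': 236.34805482075294, 'world_from_camera': array([[-0.8095, -0.2787,  0.5168,  0.0587],
       [-0.587 ,  0.3643, -0.723 ,  0.5894],
       [ 0.0133, -0.8886, -0.4585,  0.44  ],
       [ 0.    ,  0.    ,  0.    ,  1.    ]])}
side {'fov_y': 55.72548237476655, 'cx': 320.2815440668312, 'cy': 232.26560239941443, 'world_from_camera': array([[ 0.9986,  0.016 , -0.0513,  0.542 ],
       [ 0.0519, -0.5332,  0.8444, -0.7558],
       [-0.0138, -0.8458, -0.5333,  0.5173],
       [ 0.    ,  0.    ,  0.    ,  1.    ]])}
wrist {'fov_y': 63.40690929896413, 'cx': 325.37932675857945, 'cy': 249.26650974240593, 'mount': array([[ 1.    , -0.0008,  0.001 , -0.0007],
       [ 0.0005,  0.9651,  0.2619, -0.0668],
       [-0.0012, -0.2619,  0.9651, -0.1217],
       [ 0.    ,  0.    ,  0.    ,  1.    ]])}
```

View pics/scene0.png

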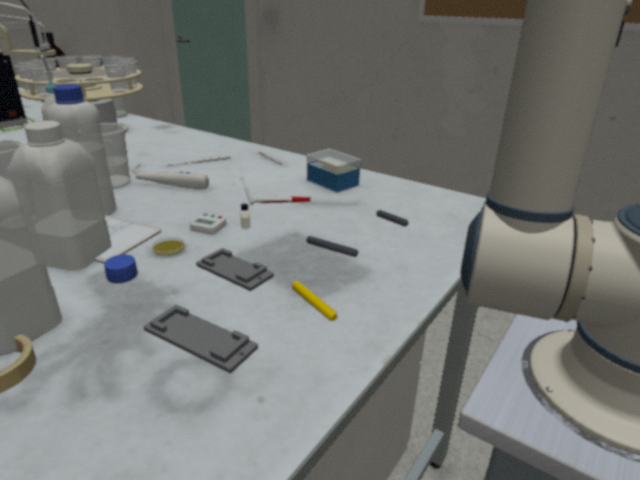

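View pics/side0.png

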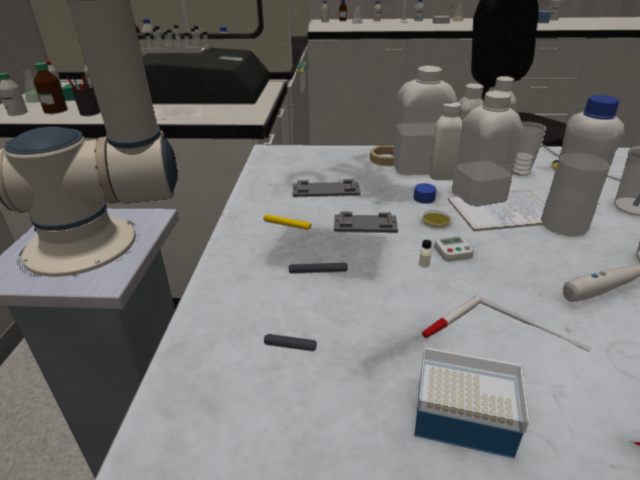

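View pics/wrist0.png

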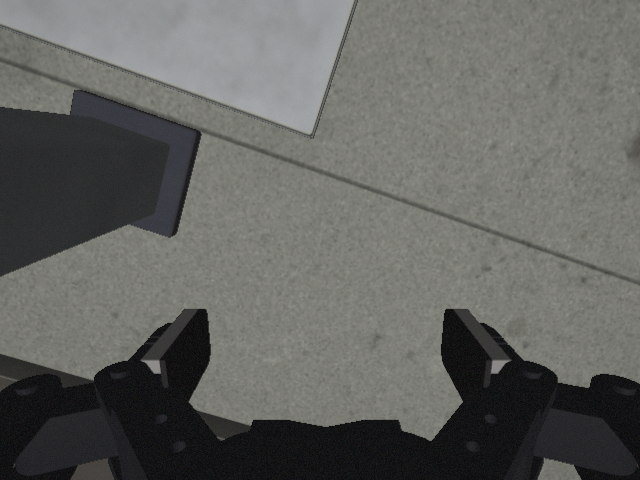

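Two dark bars: scene (331,245) / side (318,267), and scene (391,217) / side (290,342). The yellow one at scene (314,300) / side (287,221) is the decoy. Cradles: scene (235,267) / side (366,222), and scene (200,336) / side (326,188). Next I'll triangulate lengths and positions.

```bash
cat > h.py <<'E'
import cv2, numpy as np
np.set_printoptions(precision=4,suppress=True)
from scipy.spatial.transform import Rotation as R
from cell import manip, vision
def cam(n,st=None):
    p=vision.camera_params(n)
    if n=="wrist":
        T=np.eye(4);T[:3,:3]=R.from_rotvec(st["tool_rot"]).as_matrix();T[:3,3]=st["eef_pos"]; T=T@p["mount"]
    else: T=p["world_from_camera"]
    return 240/np.tan(np.radians(p["fov_y"]/2)),p["cx"],p["cy"],T
def ray(c,uv):
    f,cx,cy,T=c
    d=T[:3,:3]@np.array([(uv[0]-cx)/f,(uv[1]-cy)/f,1.]); return T[:3,3],d/np.linalg.norm(d)
def plane(c,uv,z):
    o,d=ray(c,uv); return o+d*(z-o[2])/d[2]
def tri(c1,u1,c2,u2):
    o1,d1=ray(c1,u1);o2,d2=ray(c2,u2)
    s=np.linalg.lstsq(np.c_[d1,-d2],o2-o1,rcond=None)[0]
    a=o1+s[0]*d1;b=o2+s[1]*d2
    return (a+b)/2,np.linalg.norm(a-b)
def blobs(im,lo,hi,box,amin=150):
    m=cv2.inRange(im,lo,hi); k=np.zeros_like(m); x0,y0,x1,y1=box; k[y0:y1,x0:x1]=m[y0:y1,x0:x1]
    k=cv2.morphologyEx(k,cv2.MORPH_CLOSE,np.ones((3,3),np.uint8))
    cs,_=cv2.findContours(k,cv2.RETR_EXTERNAL,cv2.CHAIN_APPROX_NONE)
    return [c for c in cs if cv2.contourArea(c)>amin]
E
python3 - <<'E'
from h import *
def show(n,box,mx):
    im=cv2.imread(f"pics/{n}0.png"); c=cam(n)
    for b in blobs(im,(0,0,0),(mx,mx,mx),box):
        M=cv2.moments(b); u=(M['m10']/M['m00'],M['m01']/M['m00'])
        r=cv2.minAreaRect(b); bp=cv2.boxPoints(r)
        e=sorted([(np.linalg.norm(bp[i]-bp[i-1]),i) for i in range(4)])[:2]
        ends=[(bp[i]+bp[i-1])/2 for _,i in e]
        P=[plane(c,x,.008) for x in ends]
        print(n,np.array(u),cv2.contourArea(b),"ends",ends[0],ends[1],P[0],P[1],"L",np.linalg.norm(P[0]-P[1]),"mid",plane(c,u,.008))
show("scene",(140,200,420,380),115)
show("side",(255,170,405,360),115)
c1,c2=cam("scene"),cam("side")
E
python3 - <<'E'
import cv2,numpy as np
a=cv2.imread("pics/scene0.png")[200:380,130:430]; b=cv2.imread("pics/side0.png")[170:360,250:410]
cv2.imwrite("pics/cs.png",cv2.resize(a,None,fx=2.6,fy=2.6,interpolation=cv2.INTER_CUBIC)); cv2.imwrite("pics/cd.png",cv2.resize(b,None,fx=3,fy=3,interpolation=cv2.INTER_CUBIC))
E
```

```text
scene [403.9484 361.2788] 1182.0 ends [386.6638 389.7155] [431.5741 336.6396] [0.2321 0.1892 0.008 ] [0.2287 0.0603 0.008 ] L 0.12899680189961393 mid [0.2377 0.1303 0.008 ]
scene [201.819  338.5733] 3539.0 ends [151.4 311.2] [250.6 360.8] [0.5979 0.2623 0.008 ] [0.4019 0.252  0.008 ] L 0.19622473875184093 mid [0.4878 0.2599 0.008 ]
scene [235.6175 269.4033] 1566.0 ends [201.3853 252.3317] [269.4293 283.7366] [0.6771 0.0912 0.008 ] [0.5044 0.0956 0.008 ] L 0.17270711504096886 mid [0.5824 0.0967 0.008 ]
scene [168.5641 248.2947] 336.5 ends [153.9459 250.6757] [182.8108 245.8649] [0.7528 0.1408 0.008 ] [0.7247 0.0954 0.008 ] L 0.05336673722216134 mid [0.7386 0.1182 0.008 ]
scene [331.2813 246.1699] 384.5 ends [305.7358 238.9245] [357.1132 253.6038] [ 0.5538 -0.0717  0.008 ] [ 0.4406 -0.0828  0.008 ] L 0.11369534895606903 mid [ 0.496  -0.0775  0.008 ]
scene [391.9431 217.8631] 187.5 ends [376.3699 212.0137] [407.1644 223.5616] [ 0.5059 -0.2733  0.008 ] [ 0.4235 -0.2609  0.008 ] L 0.08329456880710091 mid [ 0.4632 -0.2668  0.008 ]
side [290.0298 342.1704] 537.0 ends [263.7729 338.7031] [316.1747 345.6899] [ 0.4221 -0.2583  0.008 ] [ 0.5035 -0.2696  0.008 ] L 0.08215425208702824 mid [ 0.4633 -0.2639  0.008 ]
side [317.9196 267.4886] 539.0 ends [288.0392 268.8618] [347.1444 266.1753] [ 0.4395 -0.0792  0.008 ] [ 0.5497 -0.0671  0.008 ] L 0.11088981563822083 mid [ 0.4951 -0.073   0.008 ]
side [364.8113 223.1265] 1090.0 ends [334. 222.] [397. 222.] [0.5208 0.0935 0.008 ] [0.6575 0.0974 0.008 ] L 0.13678331140039973 mid [0.5876 0.0906 0.008 ]
side [326.3161 188.6353] 908.0 ends [292.8145 188.5796] [359.9225 186.9019] [0.4142 0.2521 0.008 ] [0.5809 0.2654 0.008 ] L 0.16723395873509325 mid [0.4975 0.2538 0.008 ]
```

View pics/cs.png

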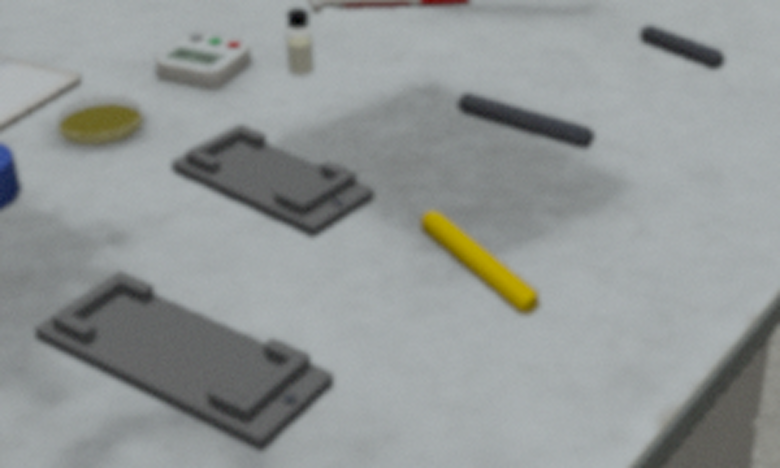

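View pics/cd.png

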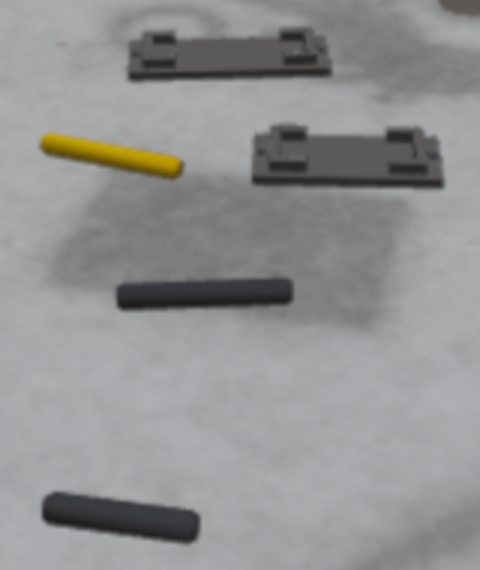

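```bash
cat >> h.py <<'E'
def plan(x,y,z,yaw,n,st=None):
    """equal rows in tool axes to reach TCP x,y,z with tool x at yaw(deg), tool down"""
    st=st or manip.get_state()
    p=np.array(st["eef_pos"]);A=R.from_rotvec(st["tool_rot"])
    c,s=np.cos(np.radians(yaw)),np.sin(np.radians(yaw))
    B=R.from_matrix(np.array([[c,s,0],[s,-c,0],[0,0,-1.]]))
    rv=(A.inv()*B).as_rotvec(degrees=True)
    rows=[];t=np.array([x,y,z])
    for i in range(n):
        Ai=A*R.from_rotvec(rv*i/n,degrees=True)
        rows.append(np.r_[Ai.inv().apply((t-p)/n),rv/n])
    ax=A.apply([1,0,0])
    print("t",st["time"],"pos",p,"yaw",np.degrees(np.arctan2(ax[1],ax[0])),"z",A.apply([0,0,1]),"j",st["joints"])
    print("rows",n); print(np.round(rows[0],4)," .. ",np.round(rows[-1],4)) if abs(rv).max()<1 else print("\n".join(str(np.round(r,4).tolist()) for r in rows))
E
python3 - <<'E'
from h import *
a,b=cam("scene"),cam("side")
for n,u,v in [("short c",(391.94,217.86),(290.03,342.17)),("short e-",(407.16,223.56),(263.77,338.7)),("short e+",(376.37,212.01),(316.17,345.69)),
 ("long c",(331.28,246.17),(317.92,267.49)),("long -",(357.11,253.6),(288.04,268.86)),("long +",(305.74,238.92),(347.14,266.18))]:
    print(n,*tri(a,u,b,v))
plan(0.463,-0.25,0.16,-98,10)
E
```

```text
short c [ 0.4629 -0.2651  0.0089] 0.0010978389070241544
short e- [ 0.4225 -0.2591  0.0089] 0.0004300974943280807
short e+ [ 0.504  -0.2706  0.0093] 0.0008745173496656038
long c [ 0.4949 -0.0753  0.0095] 0.0006366867165552259
long - [ 0.4396 -0.0809  0.0092] 0.00021156171720782221
long + [ 0.5505 -0.0686  0.0098] 0.0018782985430487893
t 0.15 pos [ 0.1954 -0.5671  0.2524] yaw -70.98618249026343 z [-0.0004  0.0015 -1.    ] j [-1.2957  0.0917  1.2317 -0.      1.8198 -0.0567]
rows 10
[-0.0212, -0.0356, 0.0093, 0.0018, 0.0089, 2.7014]
[-0.0229, -0.0346, 0.0093, 0.0018, 0.0089, 2.7014]
[-0.0245, -0.0335, 0.0093, 0.0018, 0.0089, 2.7014]
[-0.0261, -0.0323, 0.0093, 0.0018, 0.0089, 2.7014]
[-0.0276, -0.031, 0.0093, 0.0018, 0.0089, 2.7014]
[-0.029, -0.0297, 0.0093, 0.0018, 0.0089, 2.7014]
[-0.0304, -0.0283, 0.0093, 0.0018, 0.0089, 2.7014]
[-0.0317, -0.0268, 0.0093, 0.0018, 0.0089, 2.7014]
[-0.0329, -0.0253, 0.0092, 0.0018, 0.0089, 2.7014]
[-0.034, -0.0237, 0.0092, 0.0018, 0.0089, 2.7014]
```

Bar lengths come out at 82 and 112 mm with centre height about 9 mm, so the identities are clear. Now I'll go over the short bar.

>>> servo_tool --pt "-0.021 -0.036 0.0093 0 0 2.7" --pt "-0.023 -0.035 0.0093 0 0 2.7" --pt "-0.0245 -0.0335 0.0093 0 0 2.7" --pt "-0.026 -0.032 0.0093 0 0 2.7" --pt "-0.0275 -0.031 0.0093 0 0 2.7" --pt "-0.029 -0.03 0.0093 0 0 2.7" --pt "-0.0305 -0.028 0.0093 0 0 2.7" --pt "-0.032 -0.027 0.0093 0 0 2.7" --pt "-0.033 -0.025 0.0093 0 0 2.7" --pt "-0.034 -0.024 0.0093 0 0 2.7" --pt "0 0 0 0 0 0" --hand 1

```text
time: 1.25
eef_pos: [0.4735, -0.2396, 0.1505]
tool_rot: [-2.031, 2.396, 0.012]
ft_force: [-0.2, 1.1, -0.1]
width: 0.0853
```

```bash
cat >> h.py <<'E'
def barlook(name,mx=110,z=.008,box=(0,0,640,480),amin=800):
    st=manip.get_state(); im=vision.read_camera("wrist"); cv2.imwrite(f"pics/{name}.png",im[:,:,::-1]); c=cam("wrist",st)
    m=cv2.inRange(im,(0,0,0),(mx,mx,mx))
    cs=[b for b in blobs(im,(0,0,0),(mx,mx,mx),box,amin)]
    for b in cs:
        M=cv2.moments(b); u=(M['m10']/M['m00'],M['m01']/M['m00']); bp=cv2.boxPoints(cv2.minAreaRect(b))
        e=sorted([(np.linalg.norm(bp[i]-bp[i-1]),i) for i in range(4)])[:2]
        E=[(bp[i]+bp[i-1])/2 for _,i in e]; P=[plane(c,x,z) for x in E]; d=P[1]-P[0]
        print("blob",np.array(u),E[0],E[1],"mid",plane(c,u,z),"ends",P[0],P[1],"L",np.linalg.norm(d),"yaw",np.degrees(np.arctan2(d[1],d[0])))
    return st,im,c
E
python3 - <<'E'
from h import *
barlook("w1",box=(0,0,640,300)); plan(0.463,-0.265,0.1,-98,4)
E
```

```text
blob [364.4748 244.4996] [365. 190.] [365. 299.] mid [ 0.4668 -0.2649  0.008 ] ends [ 0.5045 -0.2705  0.008 ] [ 0.426  -0.2596  0.008 ] L 0.07925862423822676 yaw 172.09962371955234
blob [ 50.672  191.8394] [63. 60.] [ 63. 299.] mid [ 0.5382 -0.0598  0.008 ] ends [ 0.6151 -0.0961  0.008 ] [ 0.4619 -0.0413  0.008 ] L 0.1627499227668799 yaw 160.29228456640885
blob [358.2478  37.1536] [293.9091 -12.519 ] [415.472   75.1194] mid [ 0.5974 -0.2792  0.008 ] ends [ 0.6301 -0.2453  0.008 ] [ 0.5703 -0.3115  0.008 ] L 0.0891902424347976 yaw -132.0986894088257
t 1.3 pos [ 0.4725 -0.2414  0.1512] yaw -99.43224660847461 z [-0.005   0.0045 -1.    ] j [-0.5371 -0.0865  1.589   0.0013  1.6457  1.1984]
rows 4
[0.0063, 0.0013, 0.0128, 0.0811, 0.0524, -0.3579]
[0.0062, 0.0014, 0.0128, 0.0811, 0.0524, -0.3579]
[0.0062, 0.0014, 0.0128, 0.0811, 0.0524, -0.3579]
[0.0062, 0.0015, 0.0128, 0.0811, 0.0524, -0.3579]
```

View pics/w1.png

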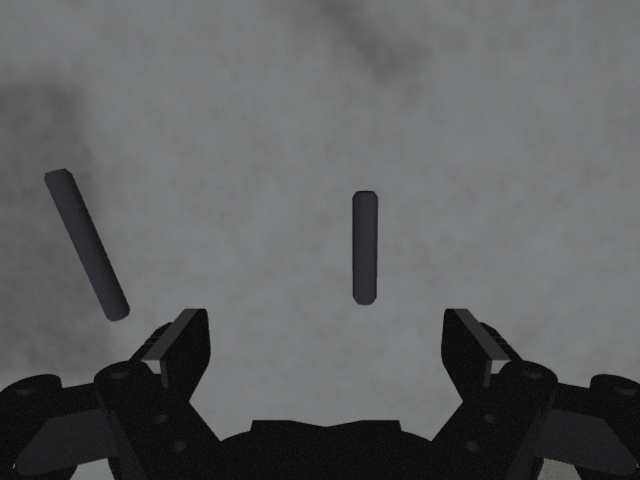

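The bar sits at (365,247) in the wrist view, lying between the jaws and agreeing with the fixed cameras. The mask's lower end was clipped by my box at row 300, so the visible centre gives x≈0.463. Moving over it.

>>> servo_tool --pt "0.0063 0.0014 0.0145 0.08 0.05 -0.36" --pt "0.0062 0.0014 0.0145 0.08 0.05 -0.36" --pt "0.0062 0.0014 0.0145 0.08 0.05 -0.36" --pt "0.0062 0.0014 0.0145 0.08 0.05 -0.36" --pt "0 0 0 0 0 0"

```text
time: 1.8
eef_pos: [0.4582, -0.2713, 0.0872]
tool_rot: [2.057, -2.371, -0.001]
ft_force: [-0.1, 0.5, 0.1]
width: 0.0858
```

```bash
python3 - <<'E'
from h import *
barlook("w2",box=(230,0,430,420)); plan(0.4635,-0.265,0.026,-98,4)
E
```

```text
blob [311.58   258.3932] [311. 186.] [311. 335.] mid [ 0.466  -0.2644  0.008 ] ends [ 0.5043 -0.2699  0.008 ] [ 0.421  -0.2572  0.008 ] L 0.08430397560008347 yaw 171.2982714841954
blob [338.762   16.8473] [268.   23.5] [398.   23.5] mid [ 0.5789 -0.2943  0.008 ] ends [ 0.5808 -0.2615  0.008 ] [ 0.5724 -0.3211  0.008 ] L 0.060117797511046685 yaw -98.11002517965093
t 1.85 pos [ 0.4587 -0.2713  0.0884] yaw -98.12640274330394 z [-0.0011 -0.0018 -1.    ] j [-0.5967 -0.0584  1.6744 -0.0022  1.5254  1.1161]
rows 4
[-0.0018 -0.001   0.0156  0.0123 -0.0283 -0.0316]  ..  [-0.0017 -0.001   0.0156  0.0123 -0.0283 -0.0316]
```

View pics/w2.png

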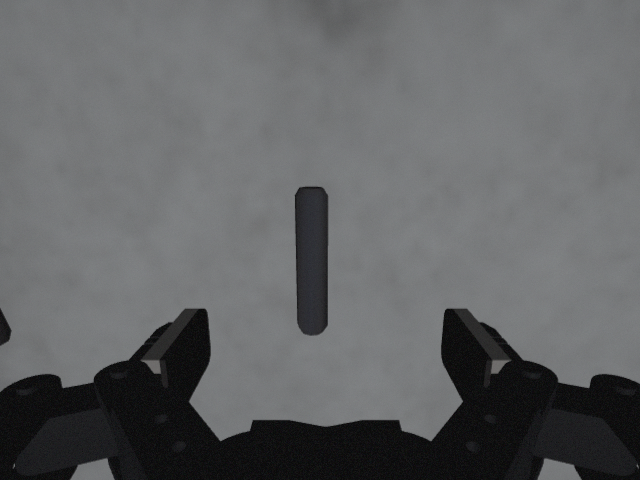

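The bar spans (311,186)–(311,335), with its centre at (0.463,-0.264). Descending and grasping.

>>> servo_tool --pt "-0.002 -0.001 0.0156 0 0 0" --pt "-0.002 -0.001 0.0156 0 0 0" --pt "-0.002 -0.001 0.0156 0 0 0" --pt "-0.001 -0.001 0.014 0 0 0" --pt "0 0 0 0 0 0"

```text
time: 2.35
eef_pos: [0.4635, -0.2658, 0.0234]
tool_rot: [2.055, -2.375, 0.004]
ft_force: [-0.4, -0.1, -0.3]
width: 0.0853
```

```bash
python3 - <<'E'
from h import *
plan(0.4635,-0.2645,0.026,-98,2)
E
```

```text
t 2.35 pos [ 0.4635 -0.2658  0.0234] yaw -98.26947780393594 z [ 0.0007 -0.0027 -1.    ] j [-0.5833 -0.006   1.7426 -0.0019  1.4029  1.1322]
rows 2
[-0.0007  0.0001 -0.0013 -0.0315 -0.0736 -0.1347]  ..  [-0.0007  0.0001 -0.0013 -0.0315 -0.0736 -0.1347]
```

>>> servo_tool --pt "-0.001 0 -0.002 0 0 0" --pt "0 0 -0.001 0 0 0" --pt "0 0 0 0 0 0" --pt "0 0 0 0 0 0" --pt "0 0 0 0 0 0" --pt "0 0 0 0 0 0" --pt "0 0 0 0 0 0" --pt "0 0 0 0 0 0" --hand 0 --force 50

```text
time: 3.15
eef_pos: [0.4653, -0.2654, 0.0295]
tool_rot: [-2.056, 2.375, -0.011]
ft_force: [-0.4, -0.4, -0.1]
width: 0.0149
```

Gripped, but the TCP is a little high, with the tips only about halfway down the bar. I'll regrip lower.

>>> servo_tool --pt "0 0 0 0 0 0" --pt "0 0 0 0 0 0" --pt "0 0 0.002 0 0 0" --pt "0 0 0.002 0 0 0" --pt "0 0 0 0 0 0" --hand 0.5

```text
time: 3.65
eef_pos: [0.4652, -0.2655, 0.0251]
tool_rot: [2.056, -2.375, 0.011]
ft_force: [-0.9, -0.8, 0.2]
width: 0.0427
```

>>> servo_tool --pt "0 0 0 0 0 0" --pt "0 0 0 0 0 0" --pt "0 0 0 0 0 0" --pt "0 0 0 0 0 0" --pt "0 0 0 0 0 0" --pt "0 0 0 0 0 0" --hand 0 --force 60

```text
time: 4.25
eef_pos: [0.4652, -0.2654, 0.0251]
tool_rot: [2.056, -2.375, 0.011]
ft_force: [-0.3, 0.1, -0.8]
width: 0.0147
```

>>> servo_tool --pt "0 0 -0.02 0 0 0" --pt "0 0 -0.035 0 0 0" --pt "0 0 -0.035 0 0 0" --pt "0 0 -0.035 0 0 0" --pt "0 0 -0.03 0 0 0" --pt "0 0 0 0 0 0"

```text
time: 4.85
eef_pos: [0.4631, -0.2637, 0.1829]
tool_rot: [2.055, -2.374, 0.001]
ft_force: [1.4, 0.8, -0.2]
width: 0.0149
```

```bash
python3 - <<'E'
from h import *
plan(0.51,0.08,0.19,-90,10)
E
```

```text
t 4.85 pos [ 0.4631 -0.2637  0.1829] yaw -98.23166469506313 z [-0.0009 -0.0017 -1.    ] j [-0.5803 -0.0925  1.5385 -0.0019  1.6953  1.134 ]
rows 10
[-0.0347, 0.0003, -0.0008, 0.0042, -0.0103, -0.8232]
[-0.0347, -0.0002, -0.0008, 0.0042, -0.0103, -0.8232]
[-0.0347, -0.0007, -0.0008, 0.0042, -0.0103, -0.8232]
[-0.0347, -0.0012, -0.0008, 0.0042, -0.0103, -0.8232]
[-0.0346, -0.0017, -0.0008, 0.0042, -0.0103, -0.8232]
[-0.0346, -0.0022, -0.0007, 0.0042, -0.0103, -0.8232]
[-0.0346, -0.0027, -0.0007, 0.0042, -0.0103, -0.8232]
[-0.0345, -0.0032, -0.0007, 0.0042, -0.0103, -0.8232]
[-0.0345, -0.0037, -0.0007, 0.0042, -0.0103, -0.8232]
[-0.0344, -0.0042, -0.0007, 0.0042, -0.0103, -0.8232]
```

>>> servo_tool --pt "-0.025 0 -0.001 0 0 -0.82" --pt "-0.035 0 -0.001 0 0 -0.82" --pt "-0.035 -0.0005 -0.001 0 0 -0.82" --pt "-0.035 -0.001 -0.001 0 0 -0.82" --pt "-0.035 -0.0015 -0.001 0 0 -0.82" --pt "-0.035 -0.002 -0.001 0 0 -0.82" --pt "-0.035 -0.003 -0.001 0 0 -0.82" --pt "-0.035 -0.003 -0.001 0 0 -0.82" --pt "-0.035 -0.004 0 0 0 -0.82" --pt "-0.03 -0.004 0 0 0 -0.82" --pt "0 0 0 0 0 0"

```text
time: 5.95
eef_pos: [0.5067, 0.0809, 0.1804]
tool_rot: [2.217, -2.215, -0.011]
ft_force: [-0.5, -0.6, 0.4]
width: 0.0148
```

```bash
python3 - <<'E'
from h import *
barlook("w3"); plan(0.589,0.094,0.12,-90,4); print(manip.get_state()["width"])
E
```

```text
blob [323.7909 407.3543] [ -0.  349.5] [639.  349.5] mid [0.3461 0.0826 0.008 ] ends [0.4037 0.3562 0.008 ] [ 0.4035 -0.1846  0.008 ] L 0.5407430769485838 yaw -90.0236890627759
blob [525.9147 239.829 ] [529.4185 171.5483] [522.0677 311.2141] mid [ 0.4994 -0.0751  0.008 ] ends [ 0.5517 -0.0704  0.008 ] [ 0.4388 -0.0805  0.008 ] L 0.11341675526058988 yaw -174.87055097203256
blob [ 95.8312 231.6836] [115.7442 343.4551] [ 69.0511 126.6659] mid [0.5058 0.2589 0.008 ] ends [0.4093 0.2576 0.008 ] [0.5834 0.2658 0.008 ] L 0.1742327623944753 yaw 2.692270108462846
blob [304.4916 108.2523] [303.5  10. ] [303.5 212. ] mid [0.596  0.0962 0.008 ] ends [0.6579 0.096  0.008 ] [0.5213 0.098  0.008 ] L 0.13661037949756336 yaw 179.15462180855397
t 6.0 pos [0.5066 0.0793 0.1802] yaw -90.0115928662506 z [-0.011  -0.0021 -0.9999] j [ 0.0897 -0.1373  1.5847 -0.0011  1.7053  1.6606]
rows 4
[-0.0037 -0.0208  0.0148  0.1572 -0.0303 -0.0031]  ..  [-0.0037 -0.0206  0.015   0.1572 -0.0303 -0.0031]
0.014833241592979765
```

View pics/w3.png

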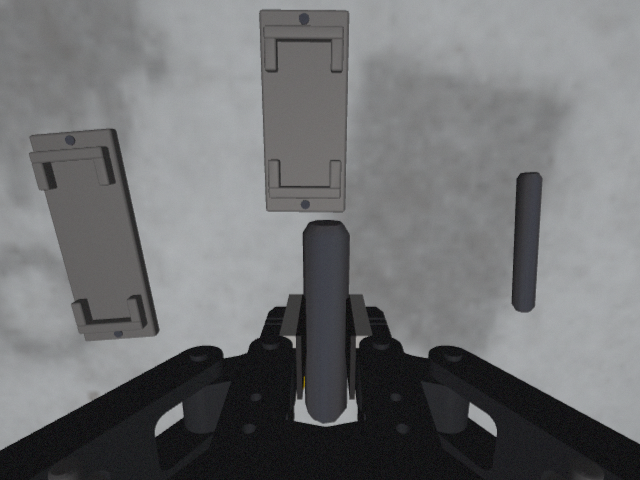

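The wrist view shows the short bar held at (325,320). The short-slot cradle is at (304,110), the long-slot cradle at (95,235) and the long bar at (527,242). I'll triangulate the plate corners and cross-check the slot walls.

```bash
python3 - <<'E'
from h import *
st=manip.get_state(); w=cam("wrist",st); s=cam("scene"); d=cam("side")
def T(*l):
    for n,u,v in l: print(n,*tri(w,u,s,v))
T(("S far+y",(260.5,10),(197.3,263.5)),("S near-y",(344.5,211),(273,273.5)),("S near+y",(266,211),(251,288)),
  ("L far+y",(30,135),(145,327)),("L near+y",(85,339),(231,370)),("L near-y",(158,333),(257,346)))
for nm,C in [("S",[(260.5,10),(348.5,10),(344.5,211.5),(266,211.5)]),("L",[(30,135),(113.5,129),(158,333),(85,340)])]:
    P=np.array([plane(w,c,.01) for c in C]); print(nm,P.mean(0),"len",np.linalg.norm(P[0]-P[3]),np.linalg.norm(P[1]-P[2]),"wid",np.linalg.norm(P[0]-P[1]),np.linalg.norm(P[2]-P[3]))
    for a,b in ((3,0),(2,1)):
        q=P[b]-P[a]; print("yaw",np.degrees(np.arctan2(q[1],q[0])))
# slot inner ends at wall top (z=.02): short
a=plane(w,(303.5,40),.010);b=plane(w,(304.5,187),.02);print("slot ends",a,b, (a+b)/2)
im=cv2.imread("pics/w3.png");cv2.imwrite("pics/w3c.png",cv2.resize(im[0:350,20:360],None,fx=1.7,fy=1.7,interpolation=cv2.INTER_CUBIC))
# held bar
print("bar ends", [plane(w,c,st["eef_pos"][2]-.017) for c in ((325,226),(325,420))], st["eef_pos"])
E
```

```text
S far+y [0.6568 0.1218 0.0058] 0.003664992352019757
S near-y [0.5219 0.0652 0.0067] 0.0009855822698806211
S near+y [0.5212 0.1242 0.0077] 0.0018436910416107421
L far+y [0.5764 0.2918 0.0073] 0.003632535835678142
L near+y [0.4123 0.2802 0.0073] 0.0031100580165914597
L near-y [0.4177 0.2214 0.0043] 0.0012921417706468908
S [0.5894 0.094  0.01  ] len 0.135151072822703 0.13521772962468892 wid 0.05836095007331963 0.059489788410237505
yaw -0.8780346223944945
yaw -0.39926788082739034
L [0.4984 0.2551 0.01  ] len 0.1641333970624023 0.16197971848098217 wid 0.06057889261290374 0.06175918662364206
yaw 4.111274376945076
yaw 4.51877278707436
slot ends [0.6391 0.0942 0.01  ] [0.5415 0.0945 0.02  ] [0.5903 0.0944 0.015 ]
bar ends [array([0.5442, 0.0801, 0.1632]), array([0.4606, 0.0802, 0.1632])] [0.5066 0.0793 0.1802]
```

View pics/w3c.png

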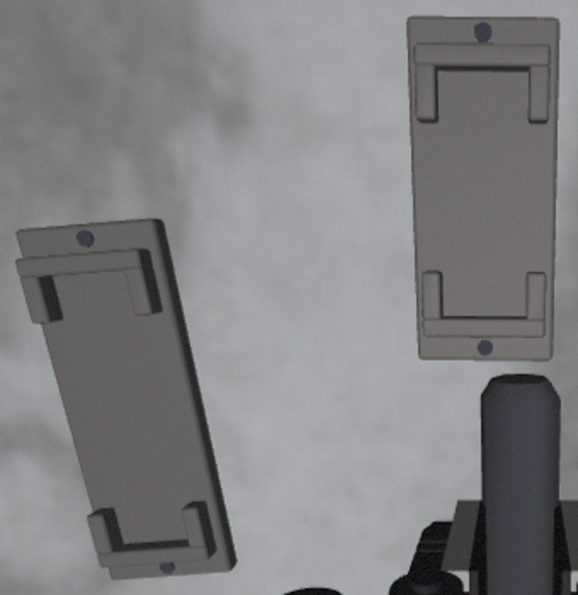

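Short cradle: centre (0.5895, 0.094), yaw −0.6°. Long cradle: centre (0.498, 0.255), yaw +4.3°. Plate heights triangulate to 5–8 mm against 10 mm nominal, which is within corner-picking noise, and the sizes match. The bar is held about 2 mm off-centre towards the base.

>>> servo_tool --pt "-0.003 -0.021 0.015 0.15 -0.03 0.15" --pt "-0.004 -0.021 0.015 0.15 -0.03 0.15" --pt "-0.004 -0.021 0.02 0.15 -0.03 0.15" --pt "-0.003 -0.02 0.02 0.15 -0.03 0.15" --pt "0 0 0 0 0 0"

```text
time: 6.5
eef_pos: [0.5912, 0.0877, 0.1054]
tool_rot: [2.202, -2.236, 0.002]
ft_force: [-1.4, -0.8, -1.7]
width: 0.0147
```

```bash
python3 - <<'E'
from h import *
plan(0.592,0.094,0.037,-90.6,4)
E
```

```text
t 6.5 pos [0.5912 0.0877 0.1054] yaw -90.88365812356253 z [-0.0013 -0.0034 -1.    ] j [ 0.0921  0.1073  1.4754 -0.0032  1.5604  1.6783]
rows 4
[-0.0016 -0.0002  0.0171  0.0175 -0.0482 -0.0709]  ..  [-0.0016 -0.0002  0.0171  0.0175 -0.0482 -0.0709]
```

>>> servo_tool --pt "-0.003 0 0.015 0 0 0" --pt "-0.003 0 0.015 0 0 0" --pt "-0.001 0 0.012 0 0 0" --pt "0 0 0 0 0 0"

```text
time: 6.9
eef_pos: [0.5897, 0.0923, 0.0597]
tool_rot: [2.197, -2.238, 0.001]
ft_force: [-0.7, -0.3, -0.2]
width: 0.0146
```

```bash
python3 - <<'E'
from h import *
plan(0.592,0.094,0.037,-90.6,2)
for n in("side","scene"):
    im=vision.read_camera(n); b=(im[140:260,250:430] if n=="side" else im[180:320,150:350])
    cv2.imwrite(f"pics/{n}1.png",cv2.resize(b[:,:,::-1],None,fx=3,fy=3,interpolation=cv2.INTER_CUBIC))
E
```

```text
t 6.9 pos [0.5897 0.0923 0.0597] yaw -91.05631934478825 z [-0.0032 -0.0043 -1.    ] j [ 0.1003  0.1344  1.5289 -0.004   1.4819  1.6899]
rows 2
[-0.0009 -0.0012  0.0113  0.0893 -0.1253 -0.2284]  ..  [-0.0009 -0.0012  0.0113  0.0893 -0.1253 -0.2284]
```

View pics/side1.png

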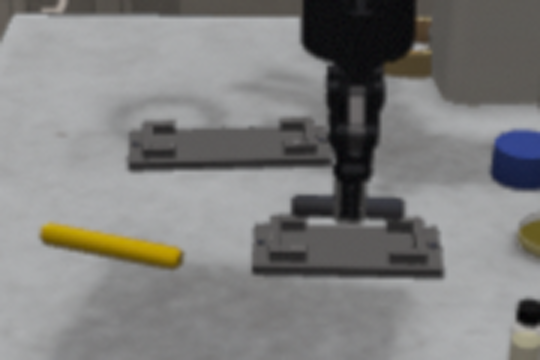

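The bar hovers over the slot, spanning (291–404) in the crop against a plate of (253–443), so it is centred. Lowering.

>>> servo_tool --pt "-0.001 -0.001 0.008 0.09 -0.12 -0.2" --pt "-0.001 -0.001 0.008 0.09 -0.12 -0.2" --pt "0 0 0.003 0 0 0" --pt "0 0 0 0 0 0"

```text
time: 7.4
eef_pos: [0.5944, 0.0947, 0.0444]
tool_rot: [-2.205, 2.228, -0.008]
ft_force: [0.6, 0.7, -0.1]
width: 0.015
```

```bash
python3 - <<'E'
from h import *
print(manip.get_state()["ft_force"]);plan(0.591,0.094,0.036,-90.6,2)
E
```

```text
[ 0.5709  0.674  -0.1314]
t 7.4 pos [0.5944 0.0947 0.0444] yaw -90.59330527861958 z [ 0.0086  0.0009 -1.    ] j [0.1015 0.1485 1.5414 0.     1.4431 1.6826]
rows 2
[ 0.0004  0.0017  0.0042 -0.2451  0.0289  0.0032]  ..  [ 0.0004  0.0017  0.0042 -0.2451  0.0289  0.0032]
```

>>> servo_tool --pt "0 0.002 0.004 -0.2 0 0" --pt "0 0.001 0.004 -0.2 0 0" --pt "0 0 0 0 0 0"

```text
time: 7.7
eef_pos: [0.5913, 0.0948, 0.036]
tool_rot: [-2.209, 2.232, -0.0]
ft_force: [-1.3, 0.1, -0.7]
width: 0.0152
```

```bash
python3 - <<'E'
from h import *
print(manip.get_state()["ft_force"]);plan(0.591,0.094,0.036,-90.6,2)
E
```

```text
[-1.2675  0.087  -0.7179]
t 7.7 pos [0.5913 0.0948 0.036 ] yaw -90.58892455528941 z [ 0.0014  0.001  -1.    ] j [0.1017 0.1533 1.5516 0.0009 1.4352 1.6827]
rows 2
[ 0.0004  0.0002  0.     -0.0397  0.0295  0.0055]  ..  [ 0.0004  0.0002  0.     -0.0397  0.0295  0.0055]
```

Bar is about 1 mm above the floor. Releasing to half opening and rising.

>>> servo_tool --pt "0 0 0 0 0 0" --pt "0 0 0 0 0 0" --pt "0 0 0 0 0 0" --pt "0 0 0 0 0 0" --pt "0 0 -0.01 0 0 0" --pt "0 0 -0.03 0 0 0" --pt "0 0 -0.04 0 0 0" --pt "0 0 -0.04 0 0 0" --pt "0 0 -0.03 0 0 0" --pt "0 0 0 0 0 0" --hand 0.5

```text
time: 8.7
eef_pos: [0.5905, 0.0945, 0.1952]
tool_rot: [-2.208, 2.231, -0.001]
ft_force: [-0.2, -0.2, -0.4]
width: 0.0428
```

```bash
python3 - <<'E'
from h import *
barlook("w4",box=(200,0,450,300),z=.018,mx=75)
plan(0.495,-0.0745,0.1,-84,6)
im=vision.read_camera("side")[140:360,250:430]
cv2.imwrite("pics/side2.png",cv2.resize(im[:,:,::-1],None,fx=2.5,fy=2.5))
E
```

```text
blob [325.4775 230.3763] [325.5 180. ] [325.5 282. ] mid [0.5918 0.0952 0.018 ] ends [0.631  0.0947 0.018 ] [0.5488 0.0956 0.018 ] L 0.0821884175255432 yaw 179.37832690041228
t 8.75 pos [0.59   0.0945 0.1929] yaw -90.59490724971938 z [-0.0005  0.0008 -1.    ] j [0.1014 0.0808 1.3481 0.0009 1.7131 1.6827]
rows 6
[0.0283, 0.0155, 0.0155, 0.0043, 0.0082, -1.0991]
[0.028, 0.0161, 0.0155, 0.0043, 0.0082, -1.0991]
[0.0277, 0.0166, 0.0155, 0.0043, 0.0082, -1.0991]
[0.0274, 0.0171, 0.0155, 0.0043, 0.0082, -1.0991]
[0.0271, 0.0177, 0.0155, 0.0043, 0.0082, -1.0991]
[0.0267, 0.0182, 0.0155, 0.0043, 0.0082, -1.0991]
```

View pics/w4.png

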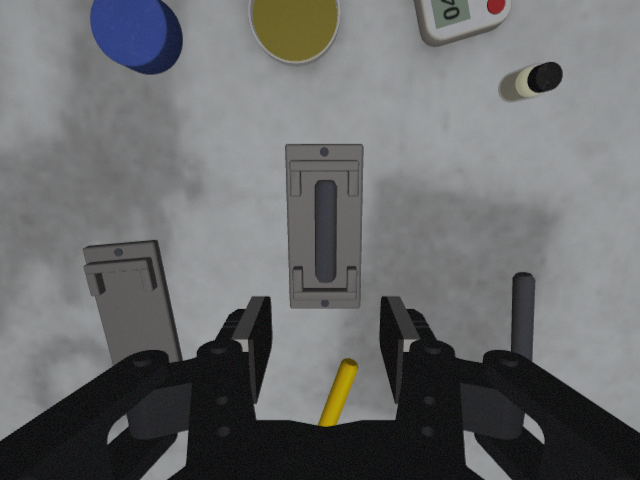

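View pics/side2.png

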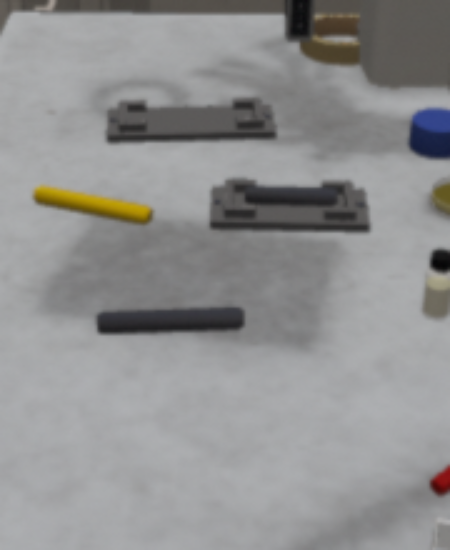

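Short bar lies centred in its slot (wrist rows 180–282, slot ends about 170–292). On to the long bar at (525,~340), away from the yellow decoy at (340,390).

>>> servo_tool --pt "0.028 0.0155 0.0155 0 0 -1.1" --pt "0.028 0.016 0.0155 0 0 -1.1" --pt "0.028 0.0165 0.0155 0 0 -1.1" --pt "0.0275 0.017 0.0155 0 0 -1.1" --pt "0.027 0.0175 0.0155 0 0 -1.1" --pt "0.027 0.018 0.0155 0 0 -1.1" --pt "0 0 0 0 0 0" --hand 1

```text
time: 9.5
eef_pos: [0.4849, -0.0784, 0.081]
tool_rot: [2.334, -2.083, -0.031]
ft_force: [0.3, 1.0, -1.2]
width: 0.0854
```

```bash
python3 - <<'E'
from h import *
barlook("w5",box=(215,0,435,420),mx=80)
plan(0.495,-0.0745,0.026,-84,4)
E
```

```text
blob [322.1364 241.6609] [322.3238 351.0146] [323.651  139.9915] mid [ 0.5008 -0.0739  0.008 ] ends [ 0.4375 -0.081   0.008 ] [ 0.5511 -0.069   0.008 ] L 0.11421569361572088 yaw 6.009266727112741
t 9.55 pos [ 0.486  -0.0772  0.0821] yaw -83.50650072526435 z [-0.0221  0.0044 -0.9997] j [-0.2262 -0.1474  1.7689 -0.0007  1.5426  1.2312]
rows 4
[-0.0003, -0.0026, 0.014, 0.3076, 0.0971, 0.1244]
[-0.0003, -0.0025, 0.014, 0.3076, 0.0971, 0.1244]
[-0.0004, -0.0024, 0.014, 0.3076, 0.0971, 0.1244]
[-0.0004, -0.0024, 0.014, 0.3076, 0.0971, 0.1244]
```

View pics/w5.png

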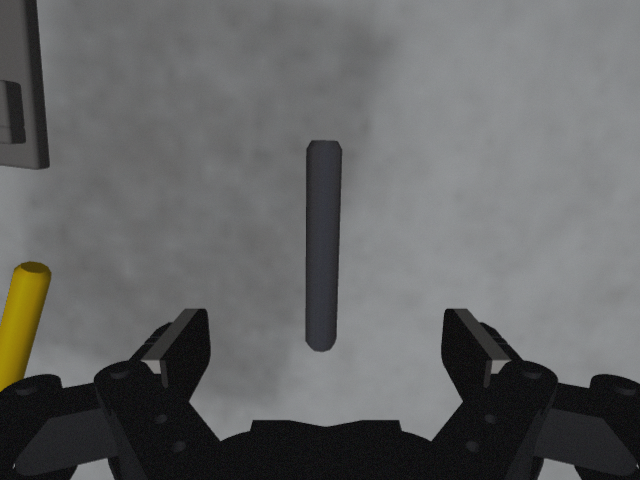

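The dark bar spans (323,140)–(322,351), about 112 mm, with its centre at (0.4945,-0.075). The yellow decoy is about 140 mm to the left and stays clear. Descending.

>>> servo_tool --pt "-0.0005 -0.0025 0.014 0.3 0.1 0" --pt "-0.0005 -0.0025 0.014 0.3 0.1 0" --pt "-0.0005 -0.0025 0.014 0.3 0.1 0" --pt "-0.0005 -0.0025 0.012 0.3 0.1 0" --pt "0 0 0 0 0 0"

```text
time: 10.05
eef_pos: [0.4957, -0.0701, 0.0244]
tool_rot: [-2.343, 2.091, 0.005]
ft_force: [-0.4, 0.3, -0.5]
width: 0.0854
```

```bash
python3 - <<'E'
from h import *
plan(0.4945,-0.075,0.025,-84,2)
E
```

```text
t 10.05 pos [ 0.4957 -0.0701  0.0244] yaw -83.49335771775421 z [-0.002   0.0027 -1.    ] j [-0.2099 -0.0956  1.8272  0.0023  1.4126  1.247 ]
rows 2
[ 0.0024  0.0009 -0.0003  0.0473  0.0837  0.2534]  ..  [ 0.0024  0.0009 -0.0003  0.0473  0.0837  0.2534]
```

>>> servo_tool --pt "0.0025 0.001 0 0 0 0" --pt "0.002 0.001 0 0 0 0" --pt "0 0 0 0 0 0"

```text
time: 10.35
eef_pos: [0.4949, -0.0739, 0.0254]
tool_rot: [-2.345, 2.089, 0.005]
ft_force: [0.3, 0.7, 0.6]
width: 0.0855
```

>>> servo_tool --pt "0 0 0 0 0 0" --pt "0 0 0 0 0 0" --pt "0 0 0 0 0 0" --pt "0 0 0 0 0 0" --pt "0 0 0 0 0 0" --pt "0 0 0 0 0 0" --pt "0 0 0 0 0 0" --pt "0 0 0 0 0 0" --hand 0 --force 60

```text
time: 11.15
eef_pos: [0.496, -0.0744, 0.0277]
tool_rot: [-2.343, 2.089, 0.0]
ft_force: [0.8, 0.4, 1.0]
width: 0.015
```

>>> servo_tool --pt "0 0 -0.02 0 0 0" --pt "0 0 -0.035 0 0 0" --pt "0 0 -0.035 0 0 0" --pt "0 0 -0.035 0 0 0" --pt "0 0 -0.03 0 0 0" --pt "0 0 0 0 0 0"

```text
time: 11.75
eef_pos: [0.4935, -0.0742, 0.1839]
tool_rot: [2.344, -2.09, -0.013]
ft_force: [0.7, 0.8, 0.5]
width: 0.0148
```

```bash
python3 - <<'E'
from h import *
plan(0.42,0.245,0.19,-85.7,10)
E
```

```text
t 11.75 pos [ 0.4935 -0.0742  0.1839] yaw -83.43837551151624 z [-0.007   0.0044 -1.    ] j [-0.2192 -0.1783  1.6149  0.0028  1.7128  1.2375]
rows 10
[-0.0326, 0.0037, -0.0004, 0.0378, 0.029, 0.2263]
[-0.0325, 0.0038, -0.0004, 0.0378, 0.029, 0.2263]
[-0.0325, 0.0039, -0.0005, 0.0378, 0.029, 0.2263]
[-0.0325, 0.004, -0.0005, 0.0378, 0.029, 0.2263]
[-0.0325, 0.0042, -0.0005, 0.0378, 0.029, 0.2263]
[-0.0325, 0.0043, -0.0005, 0.0378, 0.029, 0.2263]
[-0.0325, 0.0044, -0.0005, 0.0378, 0.029, 0.2263]
[-0.0324, 0.0046, -0.0006, 0.0378, 0.029, 0.2263]
[-0.0324, 0.0047, -0.0006, 0.0378, 0.029, 0.2263]
[-0.0324, 0.0048, -0.0006, 0.0378, 0.029, 0.2263]
```

>>> servo_tool --pt "-0.02 0.002 0 0.04 0.03 0.23" --pt "-0.0325 0.004 0 0.04 0.03 0.23" --pt "-0.0325 0.004 0 0.04 0.03 0.23" --pt "-0.0325 0.004 0 0.04 0.03 0.23" --pt "-0.0325 0.004 0 0.04 0.03 0.23" --pt "-0.0325 0.004 0 0.04 0.03 0.23" --pt "-0.0325 0.0045 0 0.04 0.03 0.23" --pt "-0.0325 0.0045 0 0.04 0.03 0.23" --pt "-0.0325 0.005 0 0.04 0.03 0.23" --pt "-0.0325 0.005 0 0.04 0.03 0.23" --pt "0 0 0 0 0 0"

```text
time: 12.85
eef_pos: [0.4166, 0.2427, 0.1683]
tool_rot: [2.285, -2.134, -0.015]
ft_force: [0.1, -0.3, -0.6]
width: 0.0144
```

```bash
python3 - <<'E'
from h import *
st=manip.get_state(); im=vision.read_camera("wrist"); cv2.imwrite("pics/w6.png",im[:,:,::-1]); print(st["width"])
np.save("st6.npy",np.r_[st["eef_pos"],st["tool_rot"]])
plan(0.4995,0.255,0.1,-85.7,4)
E
```

```text
0.014375149161626388
t 12.9 pos [0.417  0.2411 0.168 ] yaw -86.1206201394078 z [-0.0173 -0.0059 -0.9998] j [ 0.4522 -0.2152  1.6751  0.0023  1.6998  1.9556]
rows 4
[-0.0021, -0.0211, 0.0166, 0.2534, -0.067, -0.1058]
[-0.0021, -0.021, 0.0167, 0.2534, -0.067, -0.1058]
[-0.002, -0.021, 0.0168, 0.2534, -0.067, -0.1058]
[-0.002, -0.0209, 0.0169, 0.2534, -0.067, -0.1058]
```

View pics/w6.png

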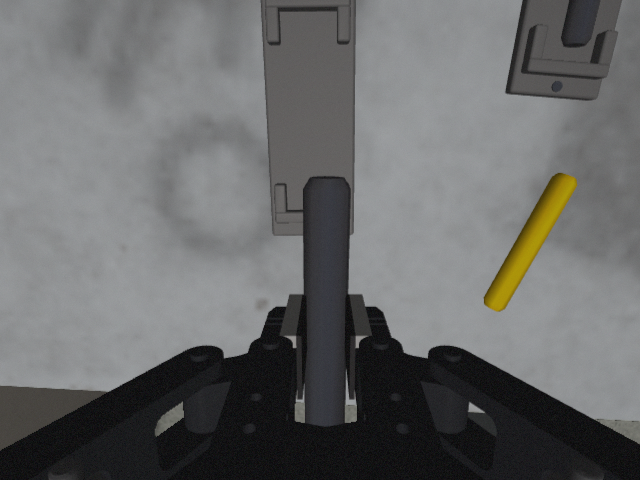

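```bash
python3 - <<'E'
from h import *
a=np.load("st6.npy"); w=cam("wrist",dict(eef_pos=a[:3],tool_rot=a[3:]))
P=lambda u,v,z:plane(w,(u,v),z)
l=[P(264,40,.01),P(273,235,.01)]; r=[P(355,40,.01),P(353,235,.01)]
print(l,r)
for q in (l,r): d=q[0]-q[1]; print("yaw",np.degrees(np.arctan2(d[1],d[0])))
fl=P(310,12,.01);print("far floor edge",fl, "near edge", P(313,235,.01))
yaw=np.radians(4.3);ex=np.array([np.cos(yaw),np.sin(yaw)])
print("from far slot end",fl[:2]-.063*ex,"from plate near edge",P(313,235,.01)[:2]+.083*ex)
for t in ((326,180),(326,428)): print("bar",P(*t,a[2]-.0197),a[:3])
E
```

```text
[array([0.5423, 0.291 , 0.01  ]), array([0.4129, 0.2812, 0.01  ])] [array([0.5463, 0.2323, 0.01  ]), array([0.4168, 0.2222, 0.01  ])]
yaw 4.306058108187648
yaw 4.4531048107186955
far floor edge [0.5603 0.2622 0.01  ] near edge [0.4148 0.2517 0.01  ]
from far slot end [0.4975 0.2575] from plate near edge [0.4976 0.258 ]
bar [0.4703 0.2467 0.1486] [0.4166 0.2427 0.1683]
bar [0.364  0.2394 0.1486] [0.4166 0.2427 0.1683]
```

The refined long cradle centre is (0.4975, 0.257), yaw 4.4°; two edges and the slot end agree within 2 mm. Moving over it.

>>> servo_tool --pt "-0.0025 -0.021 0.0165 0.25 -0.07 -0.1" --pt "-0.0025 -0.021 0.0165 0.25 -0.07 -0.1" --pt "-0.0025 -0.021 0.017 0.25 -0.07 -0.1" --pt "-0.0025 -0.021 0.017 0.25 -0.07 -0.1" --pt "0 0 0 0 0 0"

```text
time: 13.4
eef_pos: [0.5019, 0.2524, 0.0935]
tool_rot: [2.298, -2.135, 0.001]
ft_force: [-1.2, 0.3, -1.3]
width: 0.0151
```

```bash
python3 - <<'E'
from h import *
plan(0.499,0.2565,0.06,-85.6,4)
E
```

```text
t 13.4 pos [0.5019 0.2524 0.0935] yaw -85.7843402929088 z [-0.0026 -0.0038 -1.    ] j [ 0.4068  0.0202  1.5877 -0.0024  1.5377  1.9041]
rows 4
[-0.0011  0.0006  0.0084  0.0419 -0.0514 -0.0462]  ..  [-0.0011  0.0006  0.0084  0.0419 -0.0514 -0.0462]
```

>>> servo_tool --pt "-0.0015 0.001 0.01 0.04 -0.05 -0.05" --pt "-0.0015 0.001 0.01 0.04 -0.05 -0.05" --pt "-0.0015 0.001 0.01 0.04 -0.05 -0.05" --pt "0 0 0.003 0 0 0" --pt "0 0 0 0 0 0"

```text
time: 13.9
eef_pos: [0.4968, 0.2543, 0.0571]
tool_rot: [2.3, -2.135, -0.001]
ft_force: [0.9, 0.1, -0.5]
width: 0.015
```

```bash
python3 - <<'E'
from h import *
plan(0.499,0.2565,0.0395,-85.6,3)
im=vision.read_camera("side")[120:260,250:430]
cv2.imwrite("pics/side3.png",cv2.resize(im[:,:,::-1],None,fx=3,fy=3))
E
```

```text
t 13.9 pos [0.4968 0.2543 0.0571] yaw -85.74077004960913 z [-0.0028 -0.0022 -1.    ] j [ 0.4126  0.0337  1.64   -0.0009  1.4714  1.9092]
rows 3
[-0.0007 -0.0008  0.0059  0.0574 -0.0383 -0.047 ]  ..  [-0.0007 -0.0008  0.0059  0.0574 -0.0383 -0.047 ]
```

View pics/side3.png

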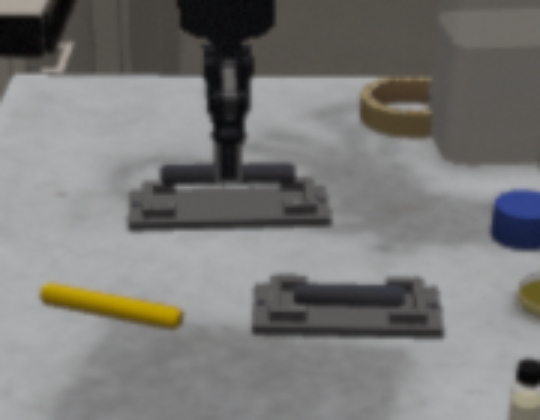

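The long bar spans crop columns (160–296) against a plate of (128–331), so it is centred. Lowering.

>>> servo_tool --pt "-0.001 -0.0005 0.006 0.05 -0.04 0" --pt "-0.001 -0.0005 0.006 0.05 -0.04 0" --pt "0 0 0.003 0 0 0" --pt "0 0 0 0 0 0"

```text
time: 14.35
eef_pos: [0.4984, 0.2572, 0.0429]
tool_rot: [-2.302, 2.135, -0.001]
ft_force: [-0.6, 0.3, -1.2]
width: 0.0147
```

```bash
python3 - <<'E'
from h import *
print(manip.get_state()["ft_force"]);plan(0.499,0.2565,0.0390,-85.6,2)
E
```

```text
[-0.6478  0.2994 -1.158 ]
t 14.35 pos [0.4984 0.2572 0.0429] yaw -85.70248594401575 z [ 0.002   0.0008 -1.    ] j [ 0.4158  0.0474  1.6521 -0.0001  1.4399  1.9116]
rows 2
[ 0.0004 -0.0003  0.002  -0.0603  0.0189 -0.0513]  ..  [ 0.0004 -0.0003  0.002  -0.0603  0.0189 -0.0513]
```

>>> servo_tool --pt "0 0 0.002 0 0 0" --pt "0 0 0.0015 0 0 0" --pt "0 0 0 0 0 0"

```text
time: 14.65
eef_pos: [0.4986, 0.2573, 0.0393]
tool_rot: [-2.302, 2.135, -0.002]
ft_force: [0.1, 1.3, -0.6]
width: 0.0144
```

>>> servo_tool --pt "0 0 0 0 0 0" --pt "0 0 0 0 0 0" --pt "0 0 0 0 0 0" --pt "0 0 0 0 0 0" --pt "0 0 -0.01 0 0 0" --pt "0 0 -0.03 0 0 0" --pt "0 0 -0.04 0 0 0" --pt "0 0 -0.04 0 0 0" --pt "0 0 -0.03 0 0 0" --pt "0 0 0 0 0 0" --hand 0.5

```text
time: 15.65
eef_pos: [0.4977, 0.2568, 0.1988]
tool_rot: [-2.3, 2.134, -0.003]
ft_force: [0.3, -0.6, -0.1]
width: 0.0429
```

```bash
python3 - <<'E'
from h import *
barlook("w7",box=(200,0,450,330),z=.018,mx=75)
st=manip.get_state(); print(st["ft_force"],st["width"],st["time"])
im=vision.read_camera("side"); bs=blobs(im,(0,0,0),(70,70,70),(255,150,420,240),60)
w=cam("side")
for b in bs:
    r=cv2.minAreaRect(b); print(r, plane(w,r[0],.018))
cv2.imwrite("pics/side4.png",cv2.resize(im[120:260,250:430,::-1],None,fx=3,fy=3))
im=vision.read_camera("scene");cv2.imwrite("pics/scene4.png",cv2.resize(im[200:380,130:430,::-1],None,fx=2.6,fy=2.6))
E
```

```text
blob [399.65   315.8613] [380.  312.5] [430.  312.5] mid [0.4295 0.1895 0.018 ] ends [0.4313 0.2064 0.018 ] [0.4344 0.1643 0.018 ] L 0.04216216479579807 yaw -85.73482644053793
blob [251.1967 315.8506] [221.  312.5] [271.  312.5] mid [0.4202 0.3146 0.018 ] ends [0.4213 0.3401 0.018 ] [0.4245 0.2981 0.018 ] L 0.04217240503894296 yaw -85.73482644053789
blob [325.2799 226.4308] [324.8524 297.0476] [326.2066 158.9236] mid [0.5016 0.2579 0.018 ] ends [0.4418 0.2538 0.018 ] [0.5538 0.2611 0.018 ] L 0.11227792499531124 yaw 3.713203857671593
[0.2412 0.2434 0.315 ] 0.042630319513429514 15.7
((365.0, 222.5), (17.0, 62.0), 90.0) [0.5872 0.0766 0.018 ]
((325.85791015625, 188.3160400390625), (13.870664596557617, 66.02936553955078), 88.56790161132812) [0.4972 0.2357 0.018 ]
```

View pics/w7.png

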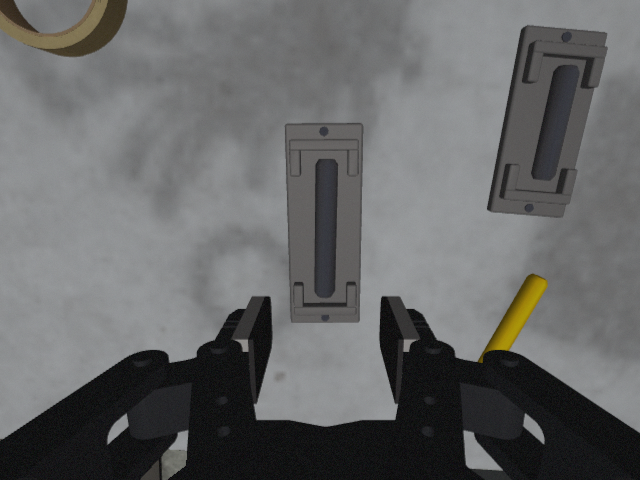

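View pics/side4.png

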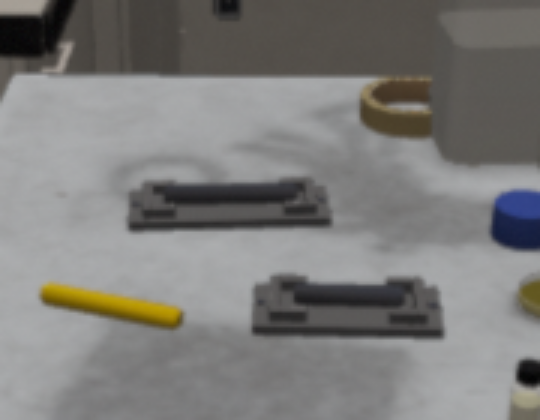

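View pics/scene4.png

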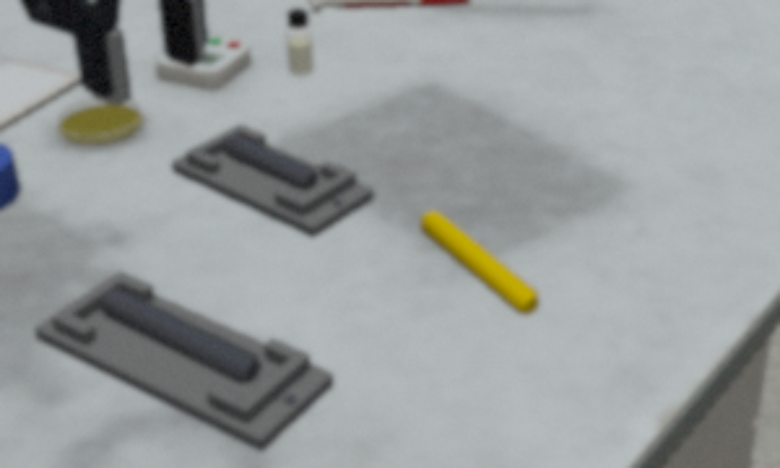

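Both bars lie flat and centred in their own slots: in the wrist view the long one is at (326,228) and the short one at (556,122). The gripper is clear and the yellow bar hasn't moved. Handing in.

```bash
python3 -c "
from cell import manip
print(manip.hand_in())"
```

```text
the job is handed in; nothing more can be done
None
```

Both bars are in their own cradles and released, and I handed the job in at about 16 s of the 53 s; the hand-in reports no verdict. I gripped each bar across its flats, set it down about 1 mm above the slot floor and let go. I regripped the short bar once, lower, because the first grip was a little high.

**Last checks:**
- **Short bar:** after release it measured about 82 mm long with its centre at (0.590, 0.095), against a slot centre of (0.5895, 0.094). The two axes agree within about 1°.
- **Long bar:** it measured about 112 mm long with its centre at (0.498, 0.2575), against a slot centre of (0.4975, 0.257). The axes agree within about 1°.
- **Clearance:** the gripper stood about 0.2 m up with no load on the wrist, and the yellow bar was not touched.

**Weak or disagreeing checks:**
- **Plate height:** triangulating the cradle plates gave 4–8 mm against the stated 10 mm, which I put down to imprecise corner picking. I used the stated 10 mm for the placing height.
- **Final side view:** the last side-camera mask merged each bar with its cradle, so it gave no separate bar measurement. I judged that view by eye only.
- **Bar height:** I did not measure the bars' height in the slots after release; that they lie on the floor is judged from the pictures.

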